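# Fetch the doming block from between the bottles

### The job

Two bottles stand close beside the steel doming block in its wooden stand, so that it cannot be gripped. First lift both bottles out and stand them in the blue tray; only then take the doming block out and set it down flat in the middle of the red-topped rubber pad; after that put each bottle back upright in the stand, on the very cork disc that it stood on at the start. Do not knock a bottle over, and leave the side cutters and the calliper where they lie.

Things in the scene. Friction and masses are not known exactly. Their poses are not given: they have to be found in the camera images.
- stand: Fixed wooden stand, base 96 (x) x 180 (y) x 8 mm thick. Origin: centre of its underside; z up. Two flush cork discs, 46 mm wide, centred at x = 0, y = +/-51 mm: a bottle starts on each (which one varies). At the origin the block's bay, 60 mm wide between two cheeks at x = +/-34.5 mm (9 mm thick, 46 mm long in y, tops at 48 mm), open at both y ends. Nothing stands on the x sides of the bottles.
- tray: Shallow blue tray with a black rubber floor, the side area for the bottles, fixed to the bench: 110 mm (x) by 180 mm (y), rim 12 mm above the bench, walls 4 mm, floor 4 mm above the bench. Origin: centre of its underside, z up.
- pad: Square black rubber pad with a red top, fixed to the bench, 90 by 90 mm, top 12 mm above the bench. Origin: centre of its underside, z up, x and y along its sides.
- doming_block: Dark steel doming cube with hollows in its faces, 50 x 50 x 50 mm, about 0.7 kg, loose. Origin: centre of its underside; z up, x and y square to its sides. It starts on the stand's base in the middle bay, its sides nearly parallel to the stand's; a bottle stands 5 to 9 mm from each y side, a cheek 5 mm from each x side.
- amber_bottle: Round amber-brown bottle with a paper-coloured label and black cap, 42 mm across, 83 mm high with cap; straight sides up to about 55 mm above its foot, about 100 g, loose, closed. Origin: centre of its foot; z up.
- white_bottle: Round white bottle with a blue label and red cap, 34 mm across, 99 mm high with cap; straight sides up to about 65 mm above its foot, about 100 g, loose, closed. Origin: centre of its foot; z up.
- side_cutter: Small side-cutting pliers with black handles, lying loose on the bench, 57 x 94 x 16 mm. Origin: centre of its underside. Not part of the job: leave alone.
- calliper: Grey steel calliper lying loose on the bench, 58 x 166 x 6 mm. Origin: centre of its underside. Not part of the job: leave alone.
Things that resemble listed ones, but are neither listed nor needed, are in the scene too. Leave any green look-alike of the amber_bottle alone.

How it is judged (in metres and radians):
On the way, in this order (a step that is already met when the one before it is completed fails the run):
1. both bottles stand upright and released in the blue tray, the doming block still in its bay (x of amber_bottle in the frame of tray between -0.045 and 0.045 m and y of amber_bottle in the frame of tray between -0.08 and 0.08 m and z of each of amber_bottle, white_bottle in the frame of tray below 0.016 m and angle between each of amber_bottle, white_bottle's own z axis and vertical below 0.12 rad and x of white_bottle in the frame of tray between -0.045 and 0.045 m and y of white_bottle in the frame of tray between -0.08 and 0.08 m and contact force between the fingers and amber_bottle below 0.1 N and contact force between the fingers and white_bottle below 0.1 N and horizontal distance between doming_block and stand below 0.02 m and z of doming_block in the frame of stand below 0.015 m), for 0.2 s.
2. the doming block stands released in the middle of the pad, both bottles still in the tray (horizontal distance between doming_block and pad below 0.015 m and z of doming_block in the frame of pad between 0.008 and 0.017 m and angle between doming_block's own z axis and vertical below 0.1 rad and contact force between the fingers and doming_block below 0.1 N and x of amber_bottle in the frame of tray between -0.045 and 0.045 m and y of amber_bottle in the frame of tray between -0.08 and 0.08 m and z of each of amber_bottle, white_bottle in the frame of tray below 0.016 m and angle between each of amber_bottle, white_bottle's own z axis and vertical below 0.12 rad and x of white_bottle in the frame of tray between -0.045 and 0.045 m and y of white_bottle in the frame of tray between -0.08 and 0.08 m), for 0.2 s.
At the end, for the whole second after the job is handed in: The doming block stands flat on the pad, its centre within 15 mm of the pad's centre; each bottle stands upright within 15 mm of where it stood at the start; all are released and at rest (horizontal distance between doming_block and pad below 0.015 m and z of doming_block in the frame of pad between 0.008 and 0.017 m and angle between each of doming_block, amber_bottle, white_bottle's own z axis and vertical below 0.1 rad and contact force between the fingers and doming_block below 0.1 N and distance of each of amber_bottle, white_bottle from where it was at the start of the episode below 0.015 m and contact force between the fingers and amber_bottle below 0.1 N and contact force between the fingers and white_bottle below 0.1 N and linear speed of each of amber_bottle, white_bottle, doming_block below 0.02 m/s and angular speed of each of amber_bottle, white_bottle, doming_block below 0.3 rad/s); the robot touches nothing.
It fails at once if a bottle is knocked over (angle between any of amber_bottle, white_bottle's own z axis and vertical above 0.6 rad).
It fails at once if the side cutters or the calliper are shifted by more than 20 mm (distance of any of side_cutter, calliper from where it was at the start of the episode above 0.02 m).
It also fails if it takes over 128 s, if anything falls off the work surface, if the arm or the gripper's body presses on something with over 40 N, if the wrist force passes 120 N, or if a joint passes its speed limit or range.

### The arm

A 6-joint arm with a two-finger parallel gripper is mounted at the origin on a cart in front of the work surface, level with it; the furniture and walls round the work are solid. World frame = base frame: x ahead of the robot, y to its left, z up, the work surface at z = 0. Lengths are in m, angles in degrees, forces in N, time in s.
With the tool pointing down it reaches from about 0.3 to 0.75 m from the base axis. Payload 8.5 kg.
Tool frame: the origin (TCP) lies on the centre line of the jaws, within the pads' length; the fingertips stand 19 mm ahead of it and the grasp point (between the pads) is the TCP (env.tcp_to_tips is the z of the fingertips in the tool frame, in m); z points along the fingers, y is the line along which they close (so a half turn about z gives the same grasp; the last joint's range is limited). The gripper opens to 85 mm and grips with 20 to 120 N. Pads are 22 mm wide; open, the fingers measure 114 mm over their backs; the gripper's body (76 mm by 85 mm) begins 54 mm behind the grasp point. The pads swing forward as they close: fully open they stand 13 mm farther back than shut.
Start: joints at [-12.336, 21.807, 74.336, -0, 83.858, -12.336], TCP at [0.55, 0, 0.25] pointing down, gripper open.
Joint ranges: [-178.18, 178.18], [-50.72, 133.34], [12.68, 142.11], [-81.47, 261.47], [9.98, 163.14], [-165.26, 165.26]. Speed limits (degrees/s): [136.94, 136.94, 180, 180, 180, 180].

### API

Orientations are given as a 3x3 rotation matrix whose columns are the frame's x, y, z axes.
In Python, from rig import env gives the robot as it stands.
- The arm moves only by the tool servo_tool, never from a script. Its argument "steps" is a list of rows, each an object of numbers: "tx", "ty", "tz": the shift along the world's x, y, z in cm; "yaw": the turn about the world's z in degrees; "claw": the finger opening in cm, from 0 to 8.54. In form: [{"tx": .., "ty": .., "tz": .., "yaw": .., "claw": ..}, ...]. A call has 1 to 20 rows; each row shifts and turns the commanded pose from where the row before left it; what a row does not reach is not made up. A row lasts 1/10 s, in which the tool goes at most 50 mm and 8.59 degrees, less where a joint would pass 70% of its speed; a pose out of reach is approached as far as the arm can. A call with a gripper value outside its range is refused whole. The fingers move at their own pace and stop on an object; "newtons" is the grip in N (left out, the last holds). Time passes only in rows, so rows that do not move let the fingers close. It gives the time, the measured TCP pose, the force, the opening and the grip force at its end, in the units of the state.
- env.observe(): the state, without advancing time (a new reading comes with each control period).
- env.get_image(name): name is "scene" or "side" or "wrist"; returns (picture, depth): 480x640x3 uint8, red, green, blue; 480x640 float32, m along the optical axis (not along the pixel's ray), 0 where there is no reading.
- env.camera_model(name): a dict with "fovy" (degrees; the focal length in pixels is half the picture's height over the tangent of half this angle, whatever the lens; pixels are square), "cx", "cy" (the principal point, pixels), "T" (4x4, takes a point from camera to world coordinates). Camera axes: x right, y down, z forward; pixel columns grow to the right and rows downward; lengths in m; the calibration is good to about 2 mm. A picture is of the moment at which its call begins: read the wrist's pose just before it. camera_model takes no time and is no camera call; for the wrist camera it gives the pose at the moment of the call.
- env.close_job(): hands the job in; it is judged then, once.
The state is a dict: "time_s": time; "q": joint angles; "qvel": joint speeds; "joint_efforts": joint torques, N m; "position": TCP position; "tool_rot": TCP orientation; "ft_force": force on the tool from outside, world axes, zero at the start; "wrist_torque": the same for the moment, N m; "grip_width": finger opening in m; "gripper_force": force on a finger pad.
Only numpy, scipy, OpenCV 4.12 (cv2) and the standard library are available. Lean on these libraries where they do the work, as an engineer would, in place of code of your own. Each camera call takes 0.05 s, during which the arm holds its last target. There are 200 camera calls.

## Working session

There is one attempt and no reset: what is moved stays moved. The work goes in short steps, Python scripts to look and compute and a tool call to move; the robot and the scene stay as the last step left them, time stands still between calls to the robot, and variables do not carry over. Pictures are saved under pics/ and viewed, at most 14 in all, crops included, and the job is handed in when it is done.

Besides the shell and the picture viewer there is one more tool, called after "Emit:" as name(argument=value, ...) on one line, values as JSON. servo_tool: Moves the arm, as the interface text tells. Its arguments: {"type":"object","properties":{"steps":{"type":"array"},"newtons":{"type":"number"}},"required":["steps"]}

```bash
mkdir -p pics && cat > h.py <<'E'
import numpy as np, cv2
from rig import env
def grab(n):
    m=env.camera_model(n); im,d=env.get_image(n)
    np.savez(f'{n}.npz',im=im,d=d,T=m['T'],k=[240/np.tan(np.radians(m['fovy']/2)),m['cx'],m['cy']])
def load(n):
    z=np.load(f'{n}.npz'); d=z['d']; f,cx,cy=z['k']
    v,u=np.mgrid[:480,:640]; P=np.stack([(u-cx)*d/f,(v-cy)*d/f,d],-1)
    return z['im'],d,P@z['T'][:3,:3].T+z['T'][:3,3]
def save(im,name,box=None,s=1):
    if box: im=im[box[1]:box[3],box[0]:box[2]]
    cv2.imwrite(f'pics/{name}.png',cv2.resize(im[...,::-1],None,fx=s,fy=s,interpolation=cv2.INTER_CUBIC))
E
python3 - <<'E'
from h import *
for n in('scene','side','wrist'):
    grab(n); im,d,W=load(n); save(im,n+'0')
o=env.observe(); print(o['time_s'],o['position'],o['tool_rot'],o['grip_width'],env.tcp_to_tips)
E
```

```text
0.15 [5.49802822e-01 3.15682776e-05 2.49855485e-01] [[ 2.93291918e-05  9.99999409e-01 -1.08720605e-03]
 [ 9.99999968e-01 -2.90578999e-05  2.49546214e-04]
 [ 2.49514475e-04 -1.08721333e-03 -9.99999378e-01]] 0.08527129588199654 0.019
```

View pics/scene0.png

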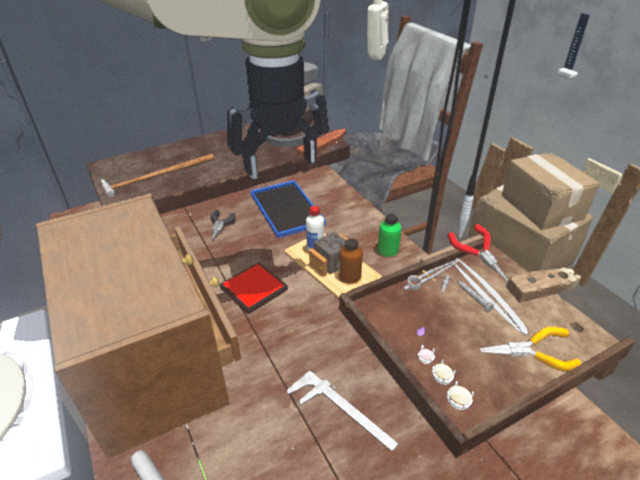

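View pics/side0.png

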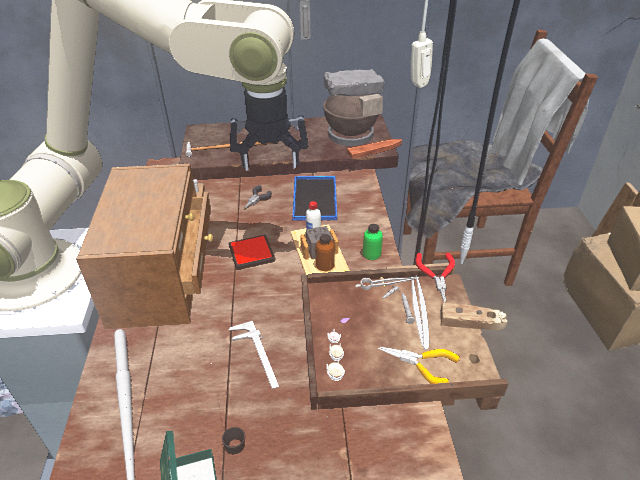

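View pics/wrist0.png

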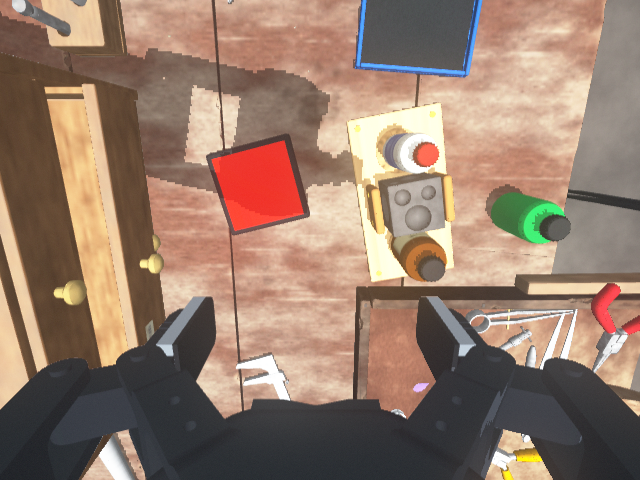

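The wrist view shows the red pad (258,184), white bottle (412,152), block (415,205), amber bottle (422,258) and blue tray (418,35). The green look-alike is at (530,218). The brown bottle with the black cap standing on the stand is the amber one.

```bash
python3 - <<'E'
from h import *
im,d,W=load('wrist'); hsv=cv2.cvtColor(im,cv2.COLOR_RGB2HSV)
save(im,'crop1',(330,90,590,300),3)
for n,(u,v) in dict(pad=(258,184),redcap=(427,153),ambcap=(431,268),block=(400,215),base=(365,140),cheekL=(377,210),cheekR=(448,197),trayfl=(418,35),green=(555,228),bench=(320,300)).items(): print(n,W[v,u].round(4))
def rect(mask,box,zr,name):
    m=np.zeros(d.shape,bool); x0,y0,x1,y1=box; m[y0:y1,x0:x1]=True
    m&=mask&(W[...,2]>zr[0])&(W[...,2]<zr[1]); p=W[m]
    r=cv2.minAreaRect((p[:,:2]*1000).astype(np.float32)); print(name,m.sum(),r,'z',np.median(p[:,2]),'mean',p[:,:2].mean(0))
A=np.ones(d.shape,bool)
red=((hsv[...,0]<8)|(hsv[...,0]>172))&(hsv[...,1]>180)&(hsv[...,2]>120)
rect(red,(200,130,315,240),(.005,.02),'pad')
rect(A,(340,100,460,285),(.0045,.0125),'stand')
rect(A,(370,165,455,245),(.05,.062),'block')
rect(red,(405,135,445,170),(.08,.12),'wcap')
rect(A,(410,250,450,285),(.083,.11),'acap')
E
```

```text
pad [0.4903 0.0273 0.0123]
redcap [0.6352 0.0623 0.1083]
ambcap [ 0.6531 -0.037   0.0912]
block [0.6304 0.004  0.0593]
base [0.6017 0.0717 0.0093]
cheekL [0.6107 0.0064 0.0475]
cheekR [0.678  0.0192 0.0483]
trayfl [0.6489 0.168  0.006 ]
green [ 0.7601 -0.0022  0.0848]
bench [ 0.5562 -0.1137 -0.0012]
pad 5459 ((490.27093505859375, 24.44972038269043), (78.4639663696289, 78.19938659667969), 14.03080940246582) z 0.013053948942915283 mean [0.49029373 0.02591593]
stand 6789 ((645.5315551757812, 11.483345031738281), (96.32970428466797, 179.740478515625), 10.63245677947998) z 0.008889949521126095 mean [0.63158836 0.03172472]
block 2992 ((642.2859497070312, 8.639324188232422), (71.44092559814453, 74.54804229736328), 76.75004577636719) z 0.058284228627985823 mean [0.64479974 0.01128734]
wcap 0 ((0.0, 0.0), (0.0, 0.0), 0.0) z nan mean [nan nan]
acap 557 ((654.3662719726562, -38.275146484375), (23.860309600830078, 22.071029663085938), 33.91450881958008) z 0.09130551506919393 mean [ 0.65353498 -0.03735211]
  return _methods._mean(a, axis=axis, dtype=dtype,
  ret = ret.dtype.type(ret / rcount)
<stdin>:8: RuntimeWarning: Mean of empty slice.
  ret = um.true_divide(
```

View pics/crop1.png

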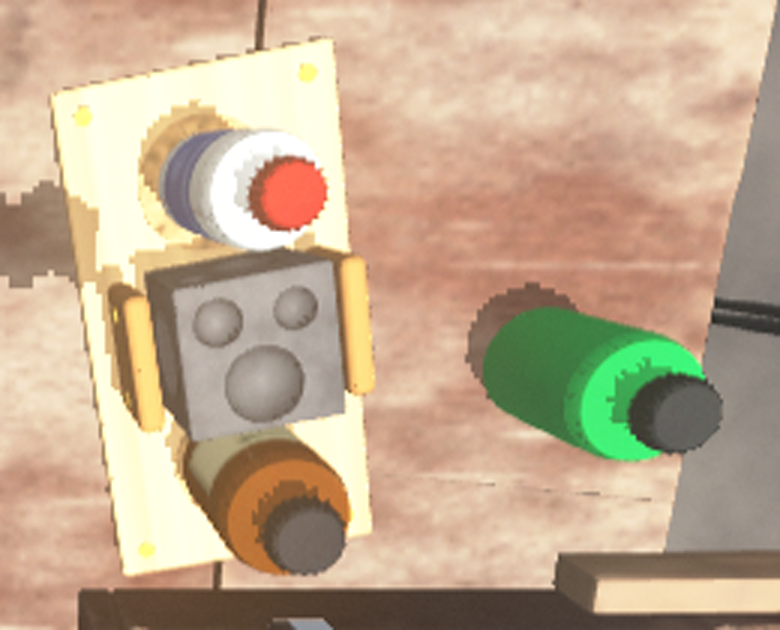

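The amber and white caps sit within 1 mm of the cork discs predicted from the stand fit (yaw 10.6°). I still need the tray pose, the cabinet's clearance, and where the calliper and cutters lie.

```bash
python3 - <<'E'
from h import *
for n in('scene','side'):
    im,d,W=load(n); hsv=cv2.cvtColor(im,cv2.COLOR_RGB2HSV)
    m=(abs(hsv[...,0].astype(int)-112)<12)&(hsv[...,1]>150)&(hsv[...,2]>60)&(W[...,2]>.004)&(W[...,2]<.03)&(d>0)
    m&=(W[...,1]>.08)
    p=W[m]; print(n,m.sum(),cv2.minAreaRect((p[:,:2]*1000).astype(np.float32)),np.median(p[:,2]))
im,d,W=load('side')
for n,(u,v) in dict(cabTopFR=(190,168),cabTopNR=(185,255),cabTopL=(95,250),drawertop=(203,200),drawer2=(190,290),knob=(209,237),knob2=(191,217),calli=(240,327),cut=(262,192)).items(): print(n,W[v,u].round(3))
p=W[(d>0)&(W[...,2]>.03)&(W[...,2]<.4)&(W[...,0]>.1)&(W[...,0]<.46)&(W[...,1]>-.35)&(W[...,1]<.35)]
for x in np.arange(.1,.46,.03):
    q=p[abs(p[:,0]-x)<.015]
    if len(q): print(round(x,2),len(q),'zmax',q[:,2].max().round(3),'y',np.percentile(q[:,1],[1,99]).round(3))
E
```

```text
scene 301 ((645.5218505859375, 223.22793579101562), (181.21444702148438, 109.91220092773438), 85.93376922607422) 0.008692512261990193
side 225 ((650.6766967773438, 223.770263671875), (184.05950927734375, 108.39562225341797), 86.02003479003906) 0.011046164598800479
cabTopFR [0.371 0.114 0.181]
cabTopNR [ 0.361 -0.057  0.077]
cabTopL [ 0.232 -0.16   0.19 ]
drawertop [0.395 0.071 0.123]
drawer2 [ 0.384 -0.168  0.084]
knob [ 0.413 -0.037  0.106]
knob2 [ 0.386 -0.04   0.163]
calli [ 0.473 -0.202  0.007]
cut [ 0.514  0.271 -0.002]
0.1 1052 zmax 0.395 y [0.148 0.244]
0.13 1709 zmax 0.4 y [0.168 0.263]
0.16 866 zmax 0.4 y [0.165 0.218]
0.19 489 zmax 0.4 y [-0.181  0.214]
0.22 2424 zmax 0.194 y [-0.183  0.112]
0.25 2410 zmax 0.194 y [-0.183  0.113]
0.28 2375 zmax 0.194 y [-0.182  0.111]
0.31 2399 zmax 0.193 y [-0.182  0.112]
0.34 2500 zmax 0.194 y [-0.183  0.34 ]
0.37 3458 zmax 0.194 y [-0.182  0.34 ]
0.4 1152 zmax 0.165 y [-0.17   0.344]
0.43 85 zmax 0.107 y [-0.038  0.35 ]
```

Emit:
servo_tool(steps=[{"tx":2.5,"ty":2,"yaw":3,"claw":8.5},{"tx":3,"ty":2,"yaw":4},{"tx":3.1,"ty":2.2,"yaw":3.6},{"tz":-3},{"tz":-3},{"tz":-3},{"tz":-2},{}], newtons=30)

```text
invalid input at $.steps[0]: expected keys tx, ty, tz, yaw, claw
```

Emit:
servo_tool(steps=[{"tx":2.5,"ty":2,"tz":0,"yaw":3,"claw":8.5},{"tx":3,"ty":2,"tz":0,"yaw":4,"claw":8.5},{"tx":3.1,"ty":2.2,"tz":0,"yaw":3.6,"claw":8.5},{"tx":0,"ty":0,"tz":-3,"yaw":0,"claw":8.5},{"tx":0,"ty":0,"tz":-3,"yaw":0,"claw":8.5},{"tx":0,"ty":0,"tz":-3,"yaw":0,"claw":8.5},{"tx":0,"ty":0,"tz":-1,"yaw":0,"claw":8.5},{"tx":0,"ty":0,"tz":0,"yaw":0,"claw":8.5}], newtons=30)

```text
time_s: 0.95
position: [0.6356, 0.062, 0.1492]
tool_rot: [[-0.184, 0.983, -0.003], [0.983, 0.184, 0.0], [0.001, -0.003, -1.0]]
ft_force: [0.1, 0.1, 0.6]
grip_width: 0.0851
gripper_force: 0.0
```

Now descend 9 cm and close.

Emit:
servo_tool(steps=[{"tx":0,"ty":0,"tz":-2,"yaw":0,"claw":8.5},{"tx":0,"ty":0,"tz":-2,"yaw":0,"claw":8.5},{"tx":0,"ty":0,"tz":-2,"yaw":0,"claw":8.5},{"tx":0,"ty":0,"tz":-2,"yaw":0,"claw":8.5},{"tx":0,"ty":0,"tz":-1,"yaw":0,"claw":8.5},{"tx":0,"ty":0,"tz":0,"yaw":0,"claw":8.5},{"tx":0,"ty":0,"tz":0,"yaw":0,"claw":2.5},{"tx":0,"ty":0,"tz":0,"yaw":0,"claw":2.5},{"tx":0,"ty":0,"tz":0,"yaw":0,"claw":2.5},{"tx":0,"ty":0,"tz":0,"yaw":0,"claw":2.5},{"tx":0,"ty":0,"tz":0,"yaw":0,"claw":2.5},{"tx":0,"ty":0,"tz":0,"yaw":0,"claw":2.5},{"tx":0,"ty":0,"tz":0,"yaw":0,"claw":2.5},{"tx":0,"ty":0,"tz":0,"yaw":0,"claw":2.5}], newtons=30)

```text
time_s: 2.35
position: [0.6362, 0.062, 0.0611]
tool_rot: [[-0.184, 0.983, 0.001], [0.983, 0.184, -0.0], [-0.0, 0.001, -1.0]]
ft_force: [-1.3, 0.0, 6.3]
grip_width: 0.0324
gripper_force: 31.6
```

Emit:
servo_tool(steps=[{"tx":0,"ty":0,"tz":1,"yaw":0,"claw":2.5},{"tx":0,"ty":0,"tz":2,"yaw":0,"claw":2.5},{"tx":0,"ty":0,"tz":3,"yaw":0,"claw":2.5},{"tx":0,"ty":1,"tz":2,"yaw":0,"claw":2.5},{"tx":0.2,"ty":2,"tz":0,"yaw":-2,"claw":2.5},{"tx":0.2,"ty":3,"tz":0,"yaw":-3,"claw":2.5},{"tx":0.3,"ty":3,"tz":0,"yaw":-3,"claw":2.5},{"tx":0.3,"ty":3,"tz":0,"yaw":-3,"claw":2.5},{"tx":0.3,"ty":3,"tz":0,"yaw":-3,"claw":2.5},{"tx":0.2,"ty":3,"tz":0,"yaw":-0.6,"claw":2.5},{"tx":0,"ty":2,"tz":0,"yaw":0,"claw":2.5},{"tx":0,"ty":0.3,"tz":0,"yaw":0,"claw":2.5},{"tx":0,"ty":0,"tz":0,"yaw":0,"claw":2.5},{"tx":0,"ty":0,"tz":0,"yaw":0,"claw":2.5}], newtons=30)

```text
time_s: 3.75
position: [0.6511, 0.2638, 0.1404]
tool_rot: [[0.071, 0.998, -0.0], [0.998, -0.071, -0.0], [-0.0, -0.0, -1.0]]
ft_force: [0.5, -0.2, -0.9]
grip_width: 0.0322
gripper_force: 31.0
```

```bash
python3 - <<'E'
from h import *
grab('wrist');im,d,W=load('wrist');a=im
grab('scene');im,d,W=load('scene');save(np.hstack([cv2.resize(a,(400,300)),cv2.resize(im[120:330,170:450],(400,300))]),'lift1')
E
```

```text
(no output)
```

View pics/lift1.png

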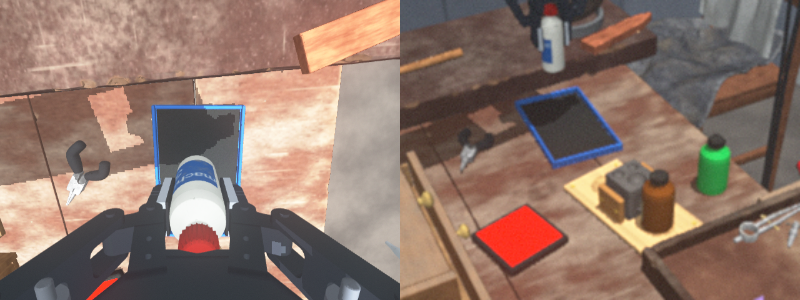

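The bottle hangs upright over the tray. I'll lower it 8.3 cm and release.

Emit:
servo_tool(steps=[{"tx":0,"ty":0,"tz":-2,"yaw":0,"claw":2.5},{"tx":0,"ty":0,"tz":-2,"yaw":0,"claw":2.5},{"tx":0,"ty":0,"tz":-2,"yaw":0,"claw":2.5},{"tx":0,"ty":0,"tz":-1,"yaw":0,"claw":2.5},{"tx":0,"ty":0,"tz":-0.6,"yaw":0,"claw":2.5},{"tx":0,"ty":0,"tz":-0.3,"yaw":0,"claw":2.5},{"tx":0,"ty":0,"tz":-0.3,"yaw":0,"claw":2.5},{"tx":0,"ty":0,"tz":0,"yaw":0,"claw":2.5},{"tx":0,"ty":0,"tz":0,"yaw":0,"claw":2.5}], newtons=30)

```text
time_s: 4.75
position: [0.6512, 0.2651, 0.0589]
tool_rot: [[0.07, 0.998, 0.001], [0.998, -0.07, 0.0], [0.0, 0.001, -1.0]]
ft_force: [0.1, -0.1, -1.1]
grip_width: 0.0323
gripper_force: 31.0
```

Emit:
servo_tool(steps=[{"tx":0,"ty":0,"tz":-0.15,"yaw":0,"claw":2.5},{"tx":0,"ty":0,"tz":-0.1,"yaw":0,"claw":2.5},{"tx":0,"ty":0,"tz":0,"yaw":0,"claw":2.5}], newtons=30)

```text
time_s: 5.05
position: [0.6513, 0.2652, 0.0572]
tool_rot: [[0.07, 0.998, 0.002], [0.998, -0.07, 0.0], [0.0, 0.002, -1.0]]
ft_force: [-1.9, -0.2, 5.5]
grip_width: 0.032
gripper_force: 31.7
```

Emit:
servo_tool(steps=[{"tx":0,"ty":0,"tz":0,"yaw":0,"claw":4},{"tx":0,"ty":0,"tz":0,"yaw":0,"claw":6},{"tx":0,"ty":0,"tz":0,"yaw":0,"claw":8.5},{"tx":0,"ty":0,"tz":0,"yaw":0,"claw":8.5},{"tx":0,"ty":0,"tz":0,"yaw":0,"claw":8.5},{"tx":0,"ty":0,"tz":1,"yaw":0,"claw":8.5},{"tx":0,"ty":0,"tz":2,"yaw":0,"claw":8.5},{"tx":0,"ty":0,"tz":4,"yaw":0,"claw":8.5},{"tx":0,"ty":0,"tz":4,"yaw":0,"claw":8.5},{"tx":0,"ty":-4,"tz":1,"yaw":2,"claw":8.5},{"tx":0,"ty":-4,"tz":0,"yaw":3,"claw":8.5},{"tx":0,"ty":-4,"tz":0,"yaw":3,"claw":8.5},{"tx":0,"ty":-4,"tz":0,"yaw":3,"claw":8.5},{"tx":0,"ty":-4,"tz":0,"yaw":3.6,"claw":8.5},{"tx":0,"ty":-4,"tz":0,"yaw":0,"claw":8.5},{"tx":0.3,"ty":-4,"tz":0,"yaw":0,"claw":8.5},{"tx":0,"ty":-2.4,"tz":0,"yaw":0,"claw":8.5},{"tx":0,"ty":0,"tz":0,"yaw":0,"claw":8.5},{"tx":0,"ty":0,"tz":0,"yaw":0,"claw":8.5}])

```text
time_s: 6.95
position: [0.654, -0.039, 0.1764]
tool_rot: [[-0.183, 0.983, 0.001], [0.983, 0.183, 0.0], [0.0, 0.001, -1.0]]
ft_force: [-0.2, -0.2, -1.0]
grip_width: 0.0849
gripper_force: 0.0
```

Emit:
servo_tool(steps=[{"tx":0,"ty":0,"tz":-3,"yaw":0,"claw":8.5},{"tx":0,"ty":0,"tz":-3,"yaw":0,"claw":8.5},{"tx":0,"ty":0,"tz":-3,"yaw":0,"claw":8.5},{"tx":0,"ty":0,"tz":-2,"yaw":0,"claw":8.5},{"tx":0,"ty":0,"tz":-1.5,"yaw":0,"claw":8.5},{"tx":0,"ty":0,"tz":-0.6,"yaw":0,"claw":8.5},{"tx":0,"ty":0,"tz":0,"yaw":0,"claw":8.5},{"tx":0,"ty":0,"tz":0,"yaw":0,"claw":3},{"tx":0,"ty":0,"tz":0,"yaw":0,"claw":3},{"tx":0,"ty":0,"tz":0,"yaw":0,"claw":3},{"tx":0,"ty":0,"tz":0,"yaw":0,"claw":3},{"tx":0,"ty":0,"tz":0,"yaw":0,"claw":3},{"tx":0,"ty":0,"tz":0,"yaw":0,"claw":3},{"tx":0,"ty":0,"tz":0,"yaw":0,"claw":3}], newtons=30)

```text
time_s: 8.35
position: [0.6544, -0.039, 0.0457]
tool_rot: [[-0.184, 0.983, 0.001], [0.983, 0.184, -0.0], [-0.0, 0.001, -1.0]]
ft_force: [-0.1, 0.8, 5.3]
grip_width: 0.0407
gripper_force: 30.9
```

Emit:
servo_tool(steps=[{"tx":0,"ty":0,"tz":1,"yaw":0,"claw":3},{"tx":0,"ty":0,"tz":2,"yaw":0,"claw":3},{"tx":0,"ty":0,"tz":3,"yaw":0,"claw":3},{"tx":0,"ty":0,"tz":3,"yaw":0,"claw":3},{"tx":0,"ty":0,"tz":2,"yaw":0,"claw":3},{"tx":0,"ty":2,"tz":1,"yaw":0,"claw":3},{"tx":0,"ty":3,"tz":0,"yaw":-3,"claw":3},{"tx":-0.3,"ty":3,"tz":0,"yaw":-3,"claw":3},{"tx":-0.3,"ty":3,"tz":0,"yaw":-3,"claw":3},{"tx":-0.3,"ty":3,"tz":0,"yaw":-3,"claw":3},{"tx":0,"ty":3,"tz":0,"yaw":-2.6,"claw":3},{"tx":0,"ty":3,"tz":0,"yaw":0,"claw":3},{"tx":0,"ty":2.1,"tz":-1,"yaw":0,"claw":3},{"tx":0,"ty":0,"tz":-2,"yaw":0,"claw":3},{"tx":0,"ty":0,"tz":-3,"yaw":0,"claw":3},{"tx":0,"ty":0,"tz":-3,"yaw":0,"claw":3},{"tx":0,"ty":0,"tz":-2,"yaw":0,"claw":3},{"tx":0,"ty":0,"tz":-1,"yaw":0,"claw":3},{"tx":0,"ty":0,"tz":0,"yaw":0,"claw":3}], newtons=30)

```text
time_s: 10.25
position: [0.6445, 0.1819, 0.0439]
tool_rot: [[0.07, 0.998, -0.002], [0.998, -0.07, -0.0], [-0.0, -0.002, -1.0]]
ft_force: [-0.3, 0.2, -0.9]
grip_width: 0.0411
gripper_force: 30.6
```

Emit:
servo_tool(steps=[{"tx":0,"ty":0,"tz":-0.15,"yaw":0,"claw":3},{"tx":0,"ty":0,"tz":-0.1,"yaw":0,"claw":3},{"tx":0,"ty":0,"tz":0,"yaw":0,"claw":3}], newtons=30)

```text
time_s: 10.55
position: [0.6453, 0.182, 0.0432]
tool_rot: [[0.07, 0.998, 0.001], [0.998, -0.07, 0.0], [0.0, 0.001, -1.0]]
ft_force: [-0.6, -0.2, -0.7]
grip_width: 0.0409
gripper_force: 30.6
```

Emit:
servo_tool(steps=[{"tx":0,"ty":0,"tz":-0.1,"yaw":0,"claw":3},{"tx":0,"ty":0,"tz":-0.1,"yaw":0,"claw":3},{"tx":0,"ty":0,"tz":0,"yaw":0,"claw":3}], newtons=30)

```text
time_s: 10.85
position: [0.6453, 0.1821, 0.0417]
tool_rot: [[0.07, 0.998, 0.001], [0.998, -0.07, 0.0], [0.0, 0.001, -1.0]]
ft_force: [-2.8, -0.8, 6.6]
grip_width: 0.0407
gripper_force: 31.3
```

Emit:
servo_tool(steps=[{"tx":0,"ty":0,"tz":0,"yaw":0,"claw":5},{"tx":0,"ty":0,"tz":0,"yaw":0,"claw":7},{"tx":0,"ty":0,"tz":0,"yaw":0,"claw":8.5},{"tx":0,"ty":0,"tz":0,"yaw":0,"claw":8.5},{"tx":0,"ty":0,"tz":0,"yaw":0,"claw":8.5},{"tx":0,"ty":0,"tz":1,"yaw":0,"claw":8.5},{"tx":0,"ty":0,"tz":2,"yaw":0,"claw":8.5},{"tx":0,"ty":0,"tz":4,"yaw":0,"claw":8.5},{"tx":0,"ty":0,"tz":4,"yaw":0,"claw":8.5},{"tx":0,"ty":0,"tz":4,"yaw":0,"claw":8.5},{"tx":0,"ty":-4,"tz":3,"yaw":4,"claw":8.5},{"tx":0,"ty":-4,"tz":2,"yaw":0,"claw":8.5},{"tx":0,"ty":-4,"tz":0,"yaw":0,"claw":8.5},{"tx":0,"ty":-4,"tz":0,"yaw":0,"claw":8.5},{"tx":0,"ty":-2,"tz":0,"yaw":0,"claw":8.5},{"tx":0,"ty":0,"tz":0,"yaw":0,"claw":8.5},{"tx":0,"ty":0,"tz":0,"yaw":0,"claw":8.5}])

```text
time_s: 12.55
position: [0.6449, 0.0022, 0.2409]
tool_rot: [[0.001, 1.0, 0.001], [1.0, -0.001, 0.0], [0.0, 0.001, -1.0]]
ft_force: [-0.3, 0.2, 0.8]
grip_width: 0.0852
gripper_force: 0.0
```

```bash
python3 - <<'E'
from h import *
grab('wrist');im,d,W=load('wrist');save(im,'mid')
hsv=cv2.cvtColor(im,cv2.COLOR_RGB2HSV)
def rect(m,name):
    p=W[m&(d>0)]
    if len(p): print(name,len(p),cv2.minAreaRect((p[:,:2]*1000).astype(np.float32)),'z',np.median(p[:,2]))
X,Y,Z=W[...,0],W[...,1],W[...,2]
near=(abs(X-.6455)<.06)&(abs(Y-.0115)<.05)
rect(near&(Z>.0545)&(Z<.064),'block')
rect((abs(X-.6455)<.07)&(abs(Y-.0115)<.11)&(Z>.0045)&(Z<.0125),'stand')
blue=(abs(hsv[...,0].astype(int)-112)<12)&(hsv[...,1]>150)&(hsv[...,2]>60)&(Z>.004)&(Z<.02)&(Y>.1)
rect(blue,'tray')
rect((Z>.088)&(Z<.2)&(Y>.22)&(Y<.31)&(abs(X-.65)<.05),'white')
rect((Z>.078)&(Z<.2)&(Y>.15)&(Y<.21)&(abs(X-.65)<.05),'amber')
red=((hsv[...,0]<8)|(hsv[...,0]>172))&(hsv[...,1]>180)&(hsv[...,2]>100)&(Z>.005)&(Z<.02)&(abs(X-.49)<.06)
rect(red,'pad')
E
```

```text
block 2426 ((645.5177612304688, 11.267213821411133), (49.96009063720703, 50.39924621582031), 10.864620208740234) z 0.05861766027663179
stand 11307 ((640.3343505859375, -2.4650192260742188), (114.4314956665039, 205.27963256835938), 10.535104751586914) z 0.008949820070308367
tray 1178 ((646.4757080078125, 167.66087341308594), (63.78185272216797, 109.30839538574219), 85.87609100341797) z 0.012588970623402751
amber 3 ((645.5244750976562, 170.83416748046875), (0.05375411733984947, 3.2063522338867188), 64.76372528076172) z 0.08055224982025211
pad 5738 ((490.14794921875, 24.549468994140625), (79.03167724609375, 78.27494049072266), 13.976696968078613) z 0.013047864304385037
```

View pics/mid.png

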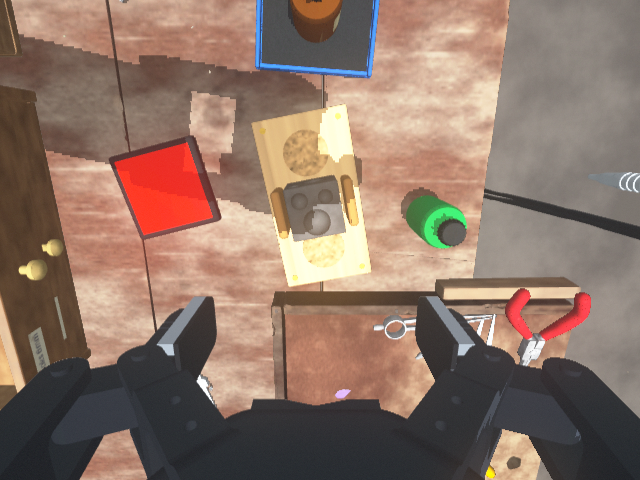

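Emit:
servo_tool(steps=[{"tx":0,"ty":0.3,"tz":0,"yaw":-7.9,"claw":8.5},{"tx":0,"ty":0.3,"tz":0,"yaw":-7.9,"claw":8.5},{"tx":0,"ty":0.3,"tz":0,"yaw":-7.9,"claw":8.5},{"tx":0,"ty":0,"tz":0,"yaw":-7.9,"claw":8.5},{"tx":0,"ty":0,"tz":0,"yaw":-7.9,"claw":8.5},{"tx":0,"ty":0,"tz":0,"yaw":-7.9,"claw":8.5},{"tx":0,"ty":0,"tz":0,"yaw":-7.9,"claw":8.5},{"tx":0,"ty":0,"tz":0,"yaw":-7.9,"claw":8.5},{"tx":0,"ty":0,"tz":0,"yaw":-7.9,"claw":8.5},{"tx":0,"ty":0,"tz":0,"yaw":-7.9,"claw":8.5},{"tx":0,"ty":0,"tz":-4,"yaw":0,"claw":8.5},{"tx":0,"ty":0,"tz":-4,"yaw":0,"claw":8.5},{"tx":0,"ty":0,"tz":-3,"yaw":0,"claw":8.5},{"tx":0,"ty":0,"tz":0,"yaw":0,"claw":8.5},{"tx":0,"ty":0,"tz":0,"yaw":0,"claw":8.5}])

```text
time_s: 14.1
position: [0.6454, 0.0119, 0.1314]
tool_rot: [[0.981, 0.192, 0.001], [0.192, -0.981, -0.0], [0.001, 0.0, -1.0]]
ft_force: [0.1, 0.1, 1.3]
grip_width: 0.0854
gripper_force: 0.0
```

Emit:
servo_tool(steps=[{"tx":0,"ty":0,"tz":-2.5,"yaw":0,"claw":8.5},{"tx":0,"ty":0,"tz":-2.5,"yaw":0,"claw":8.5},{"tx":0,"ty":0,"tz":-2,"yaw":0,"claw":8.5},{"tx":0,"ty":0,"tz":-2,"yaw":0,"claw":8.5},{"tx":0,"ty":0,"tz":-0.7,"yaw":0,"claw":8.5},{"tx":0,"ty":0,"tz":0,"yaw":0,"claw":8.5},{"tx":0,"ty":0,"tz":0,"yaw":0,"claw":4},{"tx":0,"ty":0,"tz":0,"yaw":0,"claw":4},{"tx":0,"ty":0,"tz":0,"yaw":0,"claw":4},{"tx":0,"ty":0,"tz":0,"yaw":0,"claw":4},{"tx":0,"ty":0,"tz":0,"yaw":0,"claw":4},{"tx":0,"ty":0,"tz":0,"yaw":0,"claw":4},{"tx":0,"ty":0,"tz":0,"yaw":0,"claw":4}], newtons=80)

```text
time_s: 15.4
position: [0.6458, 0.0109, 0.0349]
tool_rot: [[0.982, 0.191, 0.003], [0.191, -0.982, -0.0], [0.003, 0.001, -1.0]]
ft_force: [-0.7, -0.4, 7.7]
grip_width: 0.0491
gripper_force: 85.3
```

Emit:
servo_tool(steps=[{"tx":0,"ty":0,"tz":0.5,"yaw":0,"claw":4},{"tx":0,"ty":0,"tz":1,"yaw":0,"claw":4},{"tx":0,"ty":0,"tz":2,"yaw":0,"claw":4},{"tx":0,"ty":0,"tz":3,"yaw":0,"claw":4},{"tx":0,"ty":0,"tz":2,"yaw":0,"claw":4},{"tx":-1,"ty":0,"tz":1,"yaw":0,"claw":4},{"tx":-2,"ty":0.4,"tz":0,"yaw":0,"claw":4},{"tx":-3,"ty":0.4,"tz":0,"yaw":0,"claw":4},{"tx":-3,"ty":0.4,"tz":0,"yaw":0,"claw":4},{"tx":-3,"ty":0.2,"tz":0,"yaw":0,"claw":4},{"tx":-2.5,"ty":0,"tz":0,"yaw":0,"claw":4},{"tx":-1.1,"ty":0,"tz":0,"yaw":0,"claw":4},{"tx":0,"ty":0,"tz":-1,"yaw":0,"claw":4},{"tx":0,"ty":0,"tz":-2,"yaw":0,"claw":4},{"tx":0,"ty":0,"tz":-2,"yaw":0,"claw":4},{"tx":0,"ty":0,"tz":0,"yaw":0,"claw":4},{"tx":0,"ty":0,"tz":0,"yaw":0,"claw":4}], newtons=80)

```text
time_s: 17.1
position: [0.4895, 0.0249, 0.0782]
tool_rot: [[0.982, 0.191, -0.0], [0.191, -0.982, 0.0], [-0.0, -0.0, -1.0]]
ft_force: [0.2, 0.1, -6.9]
grip_width: 0.0491
gripper_force: 85.6
```

Emit:
servo_tool(steps=[{"tx":0,"ty":0,"tz":-1.5,"yaw":0,"claw":4},{"tx":0,"ty":0,"tz":-1.2,"yaw":0,"claw":4},{"tx":0,"ty":0,"tz":-0.6,"yaw":0,"claw":4},{"tx":0,"ty":0,"tz":-0.3,"yaw":0,"claw":4},{"tx":0,"ty":0,"tz":-0.2,"yaw":0,"claw":4},{"tx":0,"ty":0,"tz":0,"yaw":0,"claw":4},{"tx":0,"ty":0,"tz":0,"yaw":0,"claw":4}], newtons=80)

```text
time_s: 17.8
position: [0.4893, 0.025, 0.0407]
tool_rot: [[0.982, 0.191, 0.001], [0.191, -0.982, -0.0], [0.001, 0.0, -1.0]]
ft_force: [-0.9, -0.1, -6.1]
grip_width: 0.0491
gripper_force: 86.1
```

Emit:
servo_tool(steps=[{"tx":0,"ty":0,"tz":-0.1,"yaw":0,"claw":4},{"tx":0,"ty":0,"tz":-0.1,"yaw":0,"claw":4},{"tx":0,"ty":0,"tz":0,"yaw":0,"claw":4}], newtons=80)

```text
time_s: 18.1
position: [0.4891, 0.025, 0.0389]
tool_rot: [[0.982, 0.191, 0.001], [0.191, -0.982, -0.0], [0.001, 0.0, -1.0]]
ft_force: [-2.0, -0.3, 0.8]
grip_width: 0.049
gripper_force: 86.8
```

Emit:
servo_tool(steps=[{"tx":0,"ty":0,"tz":0,"yaw":0,"claw":6},{"tx":0,"ty":0,"tz":0,"yaw":0,"claw":7},{"tx":0,"ty":0,"tz":0,"yaw":0,"claw":8.5},{"tx":0,"ty":0,"tz":0,"yaw":0,"claw":8.5},{"tx":0,"ty":0,"tz":0,"yaw":0,"claw":8.5},{"tx":0,"ty":0,"tz":1,"yaw":0,"claw":8.5},{"tx":0,"ty":0,"tz":2,"yaw":0,"claw":8.5},{"tx":0,"ty":0,"tz":4,"yaw":0,"claw":8.5},{"tx":0,"ty":0,"tz":4,"yaw":0,"claw":8.5},{"tx":0,"ty":0,"tz":4,"yaw":0,"claw":8.5},{"tx":0,"ty":0,"tz":4,"yaw":7.5,"claw":8.5},{"tx":1.5,"ty":0,"tz":2,"yaw":7.5,"claw":8.5},{"tx":2,"ty":0,"tz":0,"yaw":7.5,"claw":8.5},{"tx":2,"ty":0,"tz":0,"yaw":7.5,"claw":8.5},{"tx":2,"ty":0,"tz":0,"yaw":7.5,"claw":8.5},{"tx":2,"ty":1,"tz":0,"yaw":7.5,"claw":8.5},{"tx":2,"ty":2,"tz":0,"yaw":7.5,"claw":8.5},{"tx":2,"ty":2,"tz":0,"yaw":7.5,"claw":8.5},{"tx":2,"ty":2,"tz":0,"yaw":7.5,"claw":8.5},{"tx":0.1,"ty":2,"tz":0,"yaw":7.5,"claw":8.5}])

```text
time_s: 20.1
position: [0.6462, 0.1157, 0.2483]
tool_rot: [[0.065, 0.998, 0.0], [0.998, -0.065, -0.0], [0.0, 0.0, -1.0]]
ft_force: [-0.7, 0.3, -0.2]
grip_width: 0.0849
gripper_force: 0.0
```

Emit:
servo_tool(steps=[{"tx":0,"ty":0,"tz":0,"yaw":0,"claw":8.5},{"tx":0,"ty":0,"tz":0,"yaw":0,"claw":8.5}])

```text
time_s: 20.3
position: [0.6447, 0.115, 0.2488]
tool_rot: [[0.071, 0.997, 0.0], [0.997, -0.071, -0.0], [-0.0, 0.0, -1.0]]
ft_force: [0.2, -0.5, -0.5]
grip_width: 0.0849
gripper_force: 0.0
```

```bash
python3 - <<'E'
from h import *
grab('wrist');im,d,W=load('wrist');save(im,'mid2')
hsv=cv2.cvtColor(im,cv2.COLOR_RGB2HSV)
X,Y,Z=W[...,0],W[...,1],W[...,2]
def rect(m,name):
    p=W[m&(d>0)]
    if len(p): print(name,len(p),cv2.minAreaRect((p[:,:2]*1000).astype(np.float32)),'z',np.median(p[:,2]))
rect((abs(X-.49)<.06)&(abs(Y-.025)<.06)&(Z>.0545)&(Z<.075),'block')
rect((Z>.098)&(Z<.12)&(Y>.22)&(Y<.31)&(abs(X-.65)<.04),'whitecap')
rect((Z>.081)&(Z<.1)&(Y>.15)&(Y<.21)&(abs(X-.65)<.04),'ambercap')
blue=(abs(hsv[...,0].astype(int)-112)<12)&(hsv[...,1]>150)&(hsv[...,2]>60)&(Z>.004)&(Z<.02)&(Y>.1)
rect(blue,'tray')
E
```

```text
block 1340 ((488.39666748046875, 30.272253036499023), (50.82952880859375, 41.674224853515625), 11.071834564208984) z 0.06227871463432172
whitecap 609 ((651.7146606445312, 264.7325439453125), (17.978260040283203, 18.806720733642578), 59.09273147583008) z 0.10366165086706869
ambercap 593 ((646.6098022460938, 182.5655517578125), (22.246204376220703, 22.196075439453125), 51.6253547668457) z 0.087584818387905
tray 1617 ((650.6757202148438, 225.0623016357422), (173.98719787597656, 109.41781616210938), 85.8484115600586) z 0.012464184275662815
```

View pics/mid2.png

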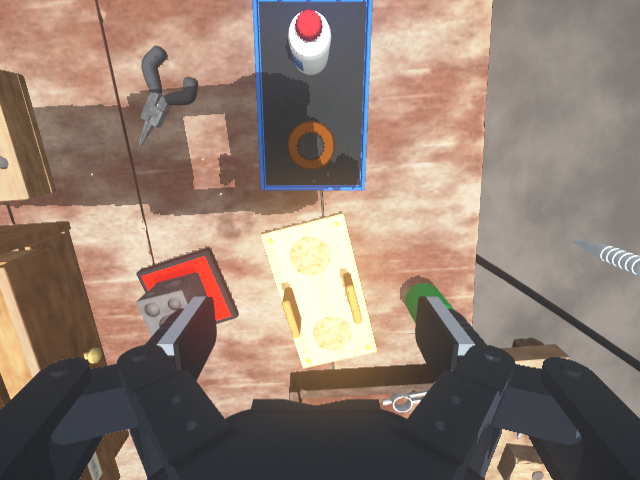

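The block lies flat on the pad, near its centre (pixels 140–215, 285–330). The white bottle (310,30) and the amber one (310,145) stand upright in the tray. I'll put the amber bottle back first.

Emit:
servo_tool(steps=[{"tx":0.1,"ty":2,"tz":0,"yaw":0,"claw":8.5},{"tx":0,"ty":2.7,"tz":0,"yaw":0,"claw":8.5},{"tx":0,"ty":2,"tz":0,"yaw":0,"claw":8.5},{"tx":0,"ty":0,"tz":-4,"yaw":0,"claw":8.5},{"tx":0,"ty":0,"tz":-4,"yaw":0,"claw":8.5},{"tx":0,"ty":0,"tz":-4,"yaw":0,"claw":8.5},{"tx":0,"ty":0,"tz":-3,"yaw":0,"claw":8.5},{"tx":0,"ty":0,"tz":-2.5,"yaw":0,"claw":8.5},{"tx":0,"ty":0,"tz":-2,"yaw":0,"claw":8.5},{"tx":0,"ty":0,"tz":-1.1,"yaw":0,"claw":8.5},{"tx":0,"ty":0,"tz":0,"yaw":0,"claw":8.5},{"tx":0,"ty":0,"tz":0,"yaw":0,"claw":3},{"tx":0,"ty":0,"tz":0,"yaw":0,"claw":3},{"tx":0,"ty":0,"tz":0,"yaw":0,"claw":3},{"tx":0,"ty":0,"tz":0,"yaw":0,"claw":3},{"tx":0,"ty":0,"tz":0,"yaw":0,"claw":3},{"tx":0,"ty":0,"tz":0,"yaw":0,"claw":3},{"tx":0,"ty":0,"tz":0,"yaw":0,"claw":3}], newtons=30)

```text
time_s: 22.15
position: [0.6465, 0.182, 0.0435]
tool_rot: [[0.07, 0.998, 0.002], [0.998, -0.07, 0.0], [0.0, 0.002, -1.0]]
ft_force: [-0.6, -1.0, 6.1]
grip_width: 0.0409
gripper_force: 30.8
```

Emit:
servo_tool(steps=[{"tx":0,"ty":0,"tz":1,"yaw":0,"claw":3},{"tx":0,"ty":0,"tz":2,"yaw":0,"claw":3},{"tx":0,"ty":0,"tz":3,"yaw":0,"claw":3},{"tx":0,"ty":0,"tz":2,"yaw":0,"claw":3},{"tx":0,"ty":-2,"tz":1,"yaw":0,"claw":3},{"tx":0,"ty":-3,"tz":0,"yaw":3,"claw":3},{"tx":0.2,"ty":-3,"tz":0,"yaw":3,"claw":3},{"tx":0.3,"ty":-3,"tz":0,"yaw":3,"claw":3},{"tx":0.3,"ty":-3,"tz":0,"yaw":3,"claw":3},{"tx":0,"ty":-3,"tz":0,"yaw":2.6,"claw":3},{"tx":0,"ty":-3,"tz":0,"yaw":0,"claw":3},{"tx":0,"ty":-2.1,"tz":0,"yaw":0,"claw":3},{"tx":0,"ty":0,"tz":-1,"yaw":0,"claw":3},{"tx":0,"ty":0,"tz":-2,"yaw":0,"claw":3},{"tx":0,"ty":0,"tz":-2,"yaw":0,"claw":3},{"tx":0,"ty":0,"tz":-2,"yaw":0,"claw":3},{"tx":0,"ty":0,"tz":-1,"yaw":0,"claw":3},{"tx":0,"ty":0,"tz":-0.3,"yaw":0,"claw":3},{"tx":0,"ty":0,"tz":0,"yaw":0,"claw":3},{"tx":0,"ty":0,"tz":0,"yaw":0,"claw":3}], newtons=30)

```text
time_s: 24.15
position: [0.6544, -0.0389, 0.0503]
tool_rot: [[-0.184, 0.983, 0.002], [0.983, 0.184, -0.0], [-0.001, 0.002, -1.0]]
ft_force: [0.8, 0.4, 0.5]
grip_width: 0.0411
gripper_force: 30.6
```

Emit:
servo_tool(steps=[{"tx":0,"ty":0,"tz":-0.15,"yaw":0,"claw":3},{"tx":0,"ty":0,"tz":-0.15,"yaw":0,"claw":3},{"tx":0,"ty":0,"tz":0,"yaw":0,"claw":3}], newtons=30)

```text
time_s: 24.45
position: [0.6543, -0.0391, 0.0475]
tool_rot: [[-0.184, 0.983, 0.001], [0.983, 0.184, -0.0], [-0.001, 0.001, -1.0]]
ft_force: [-1.6, 1.4, 4.6]
grip_width: 0.041
gripper_force: 31.2
```

Emit:
servo_tool(steps=[{"tx":0,"ty":0,"tz":0,"yaw":0,"claw":5},{"tx":0,"ty":0,"tz":0,"yaw":0,"claw":7},{"tx":0,"ty":0,"tz":0,"yaw":0,"claw":8.5},{"tx":0,"ty":0,"tz":0,"yaw":0,"claw":8.5},{"tx":0,"ty":0,"tz":0,"yaw":0,"claw":8.5},{"tx":0,"ty":0,"tz":1,"yaw":0,"claw":8.5},{"tx":0,"ty":0,"tz":2,"yaw":0,"claw":8.5},{"tx":0,"ty":0,"tz":4,"yaw":0,"claw":8.5},{"tx":0,"ty":0,"tz":4,"yaw":0,"claw":8.5},{"tx":0,"ty":2,"tz":3,"yaw":0,"claw":8.5},{"tx":0,"ty":4,"tz":0,"yaw":-3,"claw":8.5},{"tx":0,"ty":4,"tz":0,"yaw":-3,"claw":8.5},{"tx":0,"ty":4,"tz":0,"yaw":-3,"claw":8.5},{"tx":-0.3,"ty":4,"tz":0,"yaw":-3,"claw":8.5},{"tx":0,"ty":4,"tz":0,"yaw":-2.6,"claw":8.5},{"tx":0,"ty":4,"tz":0,"yaw":0,"claw":8.5},{"tx":0,"ty":3,"tz":0,"yaw":0,"claw":8.5},{"tx":0,"ty":1.4,"tz":0,"yaw":0,"claw":8.5},{"tx":0,"ty":0,"tz":0,"yaw":0,"claw":8.5},{"tx":0,"ty":0,"tz":0,"yaw":0,"claw":8.5}])

```text
time_s: 26.45
position: [0.6512, 0.2638, 0.1865]
tool_rot: [[0.07, 0.998, 0.0], [0.998, -0.07, -0.0], [-0.0, 0.0, -1.0]]
ft_force: [0.0, -0.1, -0.3]
grip_width: 0.0849
gripper_force: 0.0
```

Now down 13 cm to z ≈ 0.057, and grip.

Emit:
servo_tool(steps=[{"tx":0,"ty":0.1,"tz":-3,"yaw":0,"claw":8.5},{"tx":0,"ty":0,"tz":-3,"yaw":0,"claw":8.5},{"tx":0,"ty":0,"tz":-3,"yaw":0,"claw":8.5},{"tx":0,"ty":0,"tz":-2,"yaw":0,"claw":8.5},{"tx":0,"ty":0,"tz":-1.5,"yaw":0,"claw":8.5},{"tx":0,"ty":0,"tz":-0.4,"yaw":0,"claw":8.5},{"tx":0,"ty":0,"tz":0,"yaw":0,"claw":8.5},{"tx":0,"ty":0,"tz":0,"yaw":0,"claw":2.5},{"tx":0,"ty":0,"tz":0,"yaw":0,"claw":2.5},{"tx":0,"ty":0,"tz":0,"yaw":0,"claw":2.5},{"tx":0,"ty":0,"tz":0,"yaw":0,"claw":2.5},{"tx":0,"ty":0,"tz":0,"yaw":0,"claw":2.5},{"tx":0,"ty":0,"tz":0,"yaw":0,"claw":2.5},{"tx":0,"ty":0,"tz":0,"yaw":0,"claw":2.5},{"tx":0,"ty":0,"tz":0,"yaw":0,"claw":2.5}], newtons=30)

```text
time_s: 27.95
position: [0.6512, 0.2661, 0.058]
tool_rot: [[0.07, 0.998, 0.001], [0.998, -0.07, 0.0], [0.0, 0.001, -1.0]]
ft_force: [-1.9, 0.2, 5.9]
grip_width: 0.0319
gripper_force: 30.1
```

Emit:
servo_tool(steps=[{"tx":0,"ty":0,"tz":1,"yaw":0,"claw":2.5},{"tx":0,"ty":0,"tz":2,"yaw":0,"claw":2.5},{"tx":0,"ty":0,"tz":3,"yaw":0,"claw":2.5},{"tx":0,"ty":0,"tz":2,"yaw":0,"claw":2.5},{"tx":0,"ty":-2,"tz":1,"yaw":0,"claw":2.5},{"tx":-0.3,"ty":-3,"tz":0,"yaw":3,"claw":2.5},{"tx":-0.3,"ty":-3,"tz":0,"yaw":3,"claw":2.5},{"tx":-0.3,"ty":-3,"tz":0,"yaw":3,"claw":2.5},{"tx":-0.3,"ty":-3,"tz":0,"yaw":3,"claw":2.5},{"tx":-0.3,"ty":-3,"tz":0,"yaw":2.6,"claw":2.5},{"tx":0,"ty":-2,"tz":0,"yaw":0,"claw":2.5},{"tx":0,"ty":-1.3,"tz":0,"yaw":0,"claw":2.5},{"tx":0,"ty":0,"tz":-1,"yaw":0,"claw":2.5},{"tx":0,"ty":0,"tz":-2,"yaw":0,"claw":2.5},{"tx":0,"ty":0,"tz":-2,"yaw":0,"claw":2.5},{"tx":0,"ty":0,"tz":-2,"yaw":0,"claw":2.5},{"tx":0,"ty":0,"tz":-1,"yaw":0,"claw":2.5},{"tx":0,"ty":0,"tz":-0.3,"yaw":0,"claw":2.5},{"tx":0,"ty":0,"tz":0,"yaw":0,"claw":2.5},{"tx":0,"ty":0,"tz":0,"yaw":0,"claw":2.5}], newtons=30)

```text
time_s: 29.95
position: [0.6364, 0.0632, 0.0652]
tool_rot: [[-0.184, 0.983, 0.002], [0.983, 0.184, -0.0], [-0.0, 0.002, -1.0]]
ft_force: [0.5, 0.2, -1.3]
grip_width: 0.0321
gripper_force: 30.1
```

Emit:
servo_tool(steps=[{"tx":0,"ty":-0.1,"tz":-0.15,"yaw":0,"claw":2.5},{"tx":0,"ty":0,"tz":-0.15,"yaw":0,"claw":2.5},{"tx":0,"ty":0,"tz":-0.1,"yaw":0,"claw":2.5},{"tx":0,"ty":0,"tz":0,"yaw":0,"claw":2.5}], newtons=30)

```text
time_s: 30.35
position: [0.6363, 0.0619, 0.062]
tool_rot: [[-0.184, 0.983, 0.002], [0.983, 0.184, -0.0], [-0.001, 0.002, -1.0]]
ft_force: [-3.0, -0.9, 9.1]
grip_width: 0.0321
gripper_force: 31.1
```

Contact. Release and back away to the start pose for a check.

Emit:
servo_tool(steps=[{"tx":0,"ty":0,"tz":0,"yaw":0,"claw":4},{"tx":0,"ty":0,"tz":0,"yaw":0,"claw":6},{"tx":0,"ty":0,"tz":0,"yaw":0,"claw":8.5},{"tx":0,"ty":0,"tz":0,"yaw":0,"claw":8.5},{"tx":0,"ty":0,"tz":0,"yaw":0,"claw":8.5},{"tx":0,"ty":0,"tz":1,"yaw":0,"claw":8.5},{"tx":0,"ty":0,"tz":2,"yaw":0,"claw":8.5},{"tx":0,"ty":0,"tz":4,"yaw":0,"claw":8.5},{"tx":0,"ty":0,"tz":4,"yaw":0,"claw":8.5},{"tx":0,"ty":0,"tz":4,"yaw":0,"claw":8.5},{"tx":-2,"ty":-2,"tz":4,"yaw":0,"claw":8.5},{"tx":-3,"ty":-3,"tz":0,"yaw":-3,"claw":8.5},{"tx":-3,"ty":-3,"tz":0,"yaw":-4,"claw":8.5},{"tx":0,"ty":0,"tz":0,"yaw":-3.6,"claw":8.5},{"tx":0,"ty":0,"tz":0,"yaw":0,"claw":8.5},{"tx":0,"ty":0,"tz":0,"yaw":0,"claw":8.5}])

```text
time_s: 31.95
position: [0.5562, -0.0178, 0.2508]
tool_rot: [[-0.002, 1.0, 0.001], [1.0, 0.002, -0.0], [-0.0, 0.001, -1.0]]
ft_force: [-0.1, 0.8, -0.1]
grip_width: 0.0854
gripper_force: 0.0
```

```bash
python3 - <<'E'
from h import *
grab('wrist');im,d,W=load('wrist');save(im,'end')
X,Y,Z=W[...,0],W[...,1],W[...,2]
def rect(m,name):
    p=W[m&(d>0)]
    if len(p): print(name,len(p),cv2.minAreaRect((p[:,:2]*1000).astype(np.float32)),'z',np.median(p[:,2]))
rect((abs(X-.49)<.06)&(abs(Y-.025)<.06)&(Z>.0545)&(Z<.075),'block')
rect((Z>.102)&(Z<.12)&(abs(Y-.062)<.04)&(abs(X-.636)<.04),'whitecap')
rect((Z>.085)&(Z<.1)&(abs(Y+.038)<.03)&(abs(X-.655)<.04),'ambercap')
E
```

```text
block 3032 ((489.1817932128906, 25.459510803222656), (50.173038482666016, 50.088844299316406), 10.978178024291992) z 0.06242632248111979
whitecap 494 ((637.404541015625, 60.69987487792969), (18.043161392211914, 18.918365478515625), 18.130172729492188) z 0.10751487937013685
ambercap 552 ((655.4774780273438, -38.56690979003906), (23.414079666137695, 23.25665855407715), 35.32875442504883) z 0.09130482104342214
```

View pics/end.png

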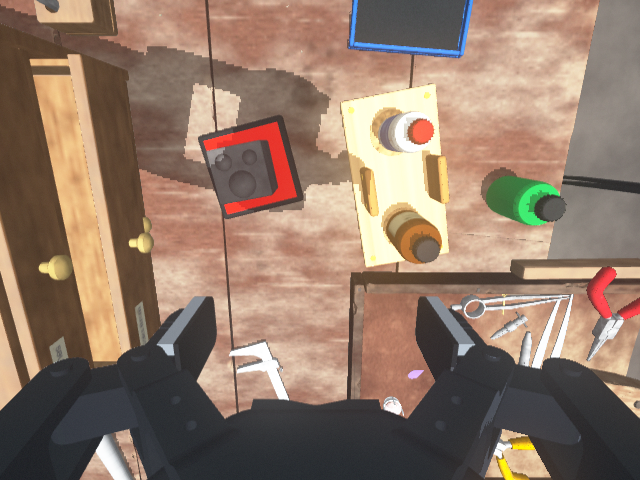

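The block is 1 mm off the pad centre, and both bottles are upright on their own discs, within 2 mm of where they started.

```bash
python3 -c "
from rig import env
print(env.close_job())"
```

```text
the job is handed in; nothing more can be done
None
```

The job is handed in at about 32 s of the 128 s; the verdict was not shown, but the last picture had the block flat about 1 mm off the pad's centre and both bottles upright on their own cork discs, about 2 mm from where they started.

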